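Clear the power unit and draw its fuse carrier

ROBOT

A 6-joint arm with a two-finger parallel gripper is mounted at the origin on the work surface. World frame = base frame: x ahead of the robot, y to its left, z up, the work surface at z = 0. Lengths are in m, angles in degrees, forces in N, time in s.
With the tool pointing down it reaches from about 0.4 to 0.825 m from the base axis. Payload 7 kg.
Tool frame: the origin (TCP) lies at the very end of the fingers, on their centre line; the grasp point (between the pads) lies 19 mm behind it; y points along the fingers, x is the direction in which the jaws open and shut, and the axes are right-handed (so a half turn about y gives the same grasp; the last joint's range is limited). The gripper opens to 88 mm and grips with 3 to 60 N. Pads are 19 mm wide; open, the fingers measure 130 mm over their backs; the gripper's body (78 mm by 193 mm) begins 47 mm behind the grasp point.
Start: joints at [81.595, 20.546, 0.682, 0, -70.136, -16.507], TCP at [0.284, 0.612, 0.227] pointing down, gripper open.
Joint ranges: [-176.03, 176.03], [-82.01, 121.73], [-58.28, 71.71], [-173.87, 95.51], [-174.79, -0.11], [-173.66, 173.66]. Speed limits (degrees/s): [136.94, 136.94, 172.46, 180, 180, 180].

INTERFACE

Orientations are given as [roll, pitch, yaw] about the fixed x, y, z axes, in that order (R = Rz(yaw) Ry(pitch) Rx(roll)).
In Python, from plant import ctrl gives the robot as it stands.
- The arm moves only by the shell command python3 -m crank 'ROWS'. ROWS is JSON, a list that holds one entry, the list of rows, each a list of 5 numbers: the closure, from -1 (fully open) to 1 (shut), then the shift along the tool's x, y, z in mm, then the turn about the tool's y in rad. In form: [[[claw, x, y, z, turn], ...]]. A call has 1 to 12 rows; each row is the pose to reach, as a shift and turn from the pose commanded when the call began, along the tool's axes at that moment; what a row does not reach only later rows make up. A row lasts 1/8 s, in which the tool goes at most 62.5 mm and 10.7 degrees, less where a joint would pass 70% of its speed; a pose out of reach is approached as far as the arm can. A call with a gripper value outside its range is refused whole. The fingers move at their own pace and stop on an object; the grip force is fixed at half the most. Time passes only in rows, so rows that repeat a pose let the fingers close. It gives the time, the measured TCP pose, the force and the opening at its end, in the units of the state.
- ctrl.get_obs(): the state, without advancing time (a new reading comes with each control period).
- ctrl.snapshot(name): name is "scene" or "top"; returns the picture (400x640x3 uint8, red, green, blue); there is no depth.
- ctrl.camera_model(name): a dict with "fx", "fy", "cx", "cy" (pixels), "origin" and "orientation" of the camera in the world. Camera axes: x right, y down, z forward; pixel columns grow to the right and rows downward; lengths in m; the calibration is good to about 2 mm. A picture is of the moment at which its call begins. camera_model takes no time and is no camera call.
- ctrl.close_job(): hands the job in, once; it reports no verdict.
Trained networks look in the newest picture that a camera, given by its name, has taken for a name from the list of things; names that differ only in an ending like _2 or _b are one class to them, and where a whole thing is asked for, a point or a joint stands for the part that bears it (a point fixed in the world has none). Each returns a list of dicts, best first, with "confidence" (0 to 1); they miss things now and then, are a little off and sometimes report something else, mostly with a low value. They report only what shows in the picture. A call takes as long as a camera call. They do not tell look-alikes from the thing itself.
- ctrl.find_in(camera, name): "extent" ([left, top, width, height] in pixels, round what is visible of it).
The state is a dict: "clock": time; "joint_pos": joint angles; "qvel": joint speeds; "tau": joint torques, N m; "tool_pos": TCP position; "orientation": TCP orientation; "force": force on the tool from outside, world axes, zero at the start; "moment": the same for the moment, N m; "opening": finger opening in m.
Only numpy, scipy, OpenCV 4.12 (cv2) and the standard library are available. Lean on these libraries where they do the work, as an engineer would, in place of code of your own. Each camera call takes 0.05 s, during which the arm holds its last target.

TASK

The two component cases standing on the power unit are in the way of its fuse carrier: stack them squarely, one upon the other, on the like case that stands alone on the bench. Then pinch the carrier's two side catches together, draw it straight up out of the unit and finish still holding it there, catches pinched, upright and well clear of the unit (a good 5 cm of air below it). Leave everything else on the bench where it is.

Things in the scene. Friction and masses are not known exactly. Their poses are not given: they have to be found in the camera images.
- power_unit: low white bench power unit fixed to the bench, 170 (its x) x 250 (its y) x 55 mm high, flat top; origin at the centre of its underside. In the middle of its top is a well (mouth 32 mm along x, 38 mm along y) holding the fuse carrier; its floor is 15 mm above the bench and the lips along its y sides hold the carrier's hooks
- carrier: black fuse carrier, 0.14 kg, upright in the unit's well; 80 mm tall, the upper 40 mm above the unit's top; origin at the centre of its foot (15 mm above the bench when home), axes parallel to the unit's. Its head is 30 mm along x, at most 22 mm along y, with a ribbed grey catch pad on its +y and -y sides. It comes straight up only while both are pinched; free after rising 40 mm
- catch_l (a joint): travel of the carrier's +y catch, m: 0 free (latched), 0.007 fully pinched in; its hook clears from about 0.0045. Spring: 3 N to start, 8 N at full travel; springs back. Its pad is 20 mm wide (x), 5 to 36 mm above the unit's top (45 to 76 mm above the carrier's origin); the two pads' outer faces are 50 mm apart free, 36 mm pinched
- catch_r (a joint): the same for the -y side catch
- case_a: closed grey component case, 44 (its x) x 70 (its y) x 34 mm (z), flat top and bottom, 0.1 to 0.2 kg; origin at the centre of its underside. Starts on the power unit's top, on the -y side of the fuse carrier and close beside it, its y axis roughly along the unit's
- case_b: closed grey component case, 44 (its x) x 70 (its y) x 34 mm (z), flat top and bottom, 0.1 to 0.2 kg; origin at the centre of its underside. Starts on the power unit's top, on the +y side of the fuse carrier and close beside it, its y axis roughly along the unit's
- case_base: closed grey component case, 44 (its x) x 70 (its y) x 34 mm (z), flat top and bottom, 0.1 to 0.2 kg; origin at the centre of its underside. Stands alone on the bench beside the unit, any yaw within about 35 degrees: the bottom of the column
- pot: bystander, leave it where it is: small jar, 24 mm across, 26 mm high, standing on the power unit's top 68 mm from its centre on the unit's +x side; origin at the centre of its underside
- solder_reel: bystander, leave it where it is: small metal reel of solder, 44 mm across, 30 mm high, on the bench beside the lone case, on the robot's side of it; origin at the centre of its underside
- multimeter: bystander, leave it where it is: black hand multimeter lying flat, 140 x 75 x 32 mm, far side of the bench; origin at the centre of its underside
- breadboard: bystander, leave it where it is: white breadboard, 55 x 165 x 10 mm, with three chips, on the right of the bench; origin at the centre of its underside
- mug: bystander, leave it where it is: white mug, 80 mm across, 92 mm high, on the left; origin at the centre of its underside
- screwdriver: bystander, leave it where it is: screwdriver, 190 mm long, lying at the far right, origin on its underside
- wire_reel: bystander, leave it where it is: reel, 90 mm across, 40 mm high, far side of the bench, to the left; origin at the centre of its underside
There are look-alikes about, which are no part of the job. Leave any orange look-alike of the carrier alone.

How it is judged:
By the outcome, as a careful person would: the job done as asked, in the order asked, and still so for the second after the job is handed in, while the arm keeps its last pose, push and grip.
It also fails if it takes over 72 s, if anything falls off the work surface, if the arm or the gripper's body presses on something with over 40 N, if the wrist force passes 120 N, or if a joint passes its speed limit or range.

## Working session

There is one attempt and no reset: what is moved stays moved. The work goes in short steps, Python scripts to look and compute and a shell command to move; the robot and the scene stay as the last step left them, time stands still between calls to the robot, and variables do not carry over. Pictures are saved under pics/ and viewed, and the job is handed in when it is done.

```bash
ls; mkdir -p pics; python3 - <<'E'
from plant import ctrl
import cv2
o=ctrl.get_obs(); print({k:o[k] for k in ('clock','tool_pos','orientation','opening','force')})
for n in ('scene','top'):
    p=ctrl.snapshot(n); cv2.imwrite(f'pics/{n}0.png',p[:,:,::-1]); print(n,ctrl.camera_model(n))
E
```

```text
pics
{'clock': 0.0, 'tool_pos': array([0.28416061, 0.61173797, 0.2256377 ]), 'orientation': array([-8.99929539e+01, -9.38003362e-02, -1.14920563e+02]), 'opening': 0.08767040545808576, 'force': array([ 0.7965806 , -0.03762101,  0.00167383])}
scene {'fx': 473.1477657846448, 'fy': 473.1477657846448, 'cx': 317.50898752258394, 'cy': 192.94870144000188, 'origin': array([ 1.25929988, -0.50096261,  1.28676191]), 'orientation': array([-1.45617804e+02,  1.23476072e-01,  5.49144870e+01])}
top {'fx': 412.10140990448065, 'fy': 412.10140990448065, 'cx': 320.4727327846388, 'cy': 195.00564645500043, 'origin': array([ 0.336814  , -0.02129551,  1.47656365]), 'orientation': array([-169.13041198,    1.03630687,  -88.89409888])}
```

View pics/scene0.png

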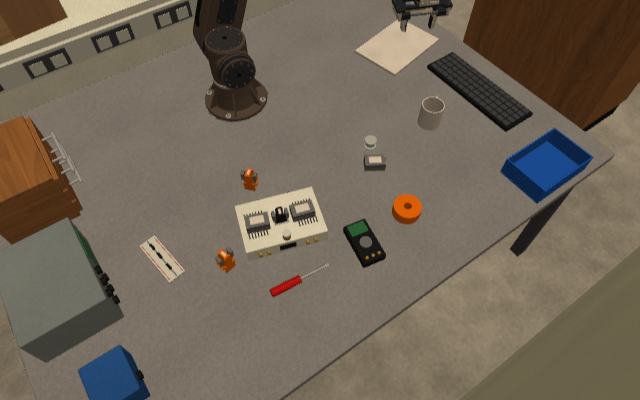

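View pics/top0.png

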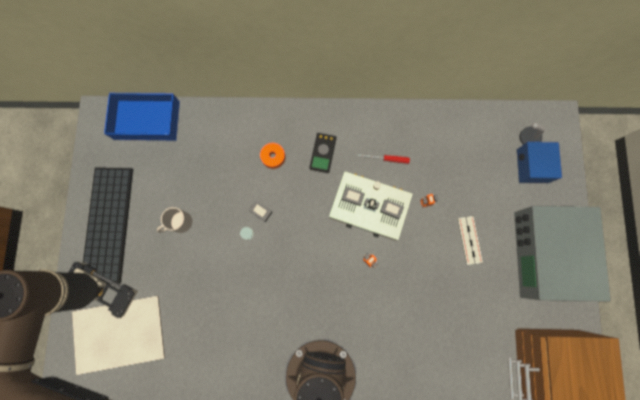

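The scene view shows the unit at (280,220), with the black carrier at (280,213) between the two cases (257,222) and (302,210). The pot is at (287,234), the lone case at (374,162) and the solder reel at (371,142). The orange look-alikes at (250,179) and (226,260) are to be left alone. Next I'll enlarge and detect.

```bash
python3 - <<'E'
from plant import ctrl
import cv2
a=cv2.imread('pics/scene0.png'); b=cv2.imread('pics/top0.png')
cv2.imwrite('pics/c1.png',cv2.resize(a[170:270,220:340],None,fx=6,fy=6,interpolation=cv2.INTER_CUBIC)[:600])
cv2.imwrite('pics/c2.png',cv2.resize(b[165:245,320:420],None,fx=7,fy=7,interpolation=cv2.INTER_CUBIC))
x=cv2.resize(a[125:185,340:410],None,fx=6,fy=6,interpolation=cv2.INTER_CUBIC); y=cv2.resize(b[190:250,225:285],None,fx=6,fy=6,interpolation=cv2.INTER_CUBIC)
cv2.imwrite('pics/c3.png',cv2.hconcat([x,y]))
for c in ('scene','top'):
  for n in ('power_unit','carrier','case_a','pot','solder_reel'):
    print(c,n,[(d['extent'] if not hasattr(d['extent'],'round') else d['extent'].round(1).tolist(),round(d['confidence'],2)) for d in ctrl.find_in(c,n)])
E
```

```text
scene power_unit [([232.9, 186.1, 92.0, 75.4], 0.73), ([288.0, 198.6, 25.3, 24.5], 0.47)]
scene carrier [([271.8, 205.0, 18.6, 18.3], 0.5), ([241.9, 169.5, 16.1, 18.2], 0.49)]
scene case_a [([246.4, 209.6, 22.8, 23.0], 0.92), ([291.8, 201.9, 22.7, 19.0], 0.7)]
scene pot []
scene solder_reel [([365.8, 134.6, 9.9, 16.5], 0.61)]
top power_unit [([324.9, 172.1, 86.8, 68.2], 0.65)]
top carrier [([366.0, 253.8, 10.8, 15.4], 0.7), ([422.5, 191.8, 15.7, 16.3], 0.63)]
top case_a [([340.9, 189.2, 23.3, 20.3], 0.81), ([252.8, 206.0, 18.6, 18.4], 0.75), ([454.6, 217.8, 28.8, 46.9], 0.64), ([379.6, 201.4, 26.0, 18.9], 0.56)]
top pot [([375.5, 181.3, 5.5, 9.9], 0.44)]
top solder_reel [([241.7, 229.1, 12.3, 7.6], 0.59)]
```

View pics/c1.png

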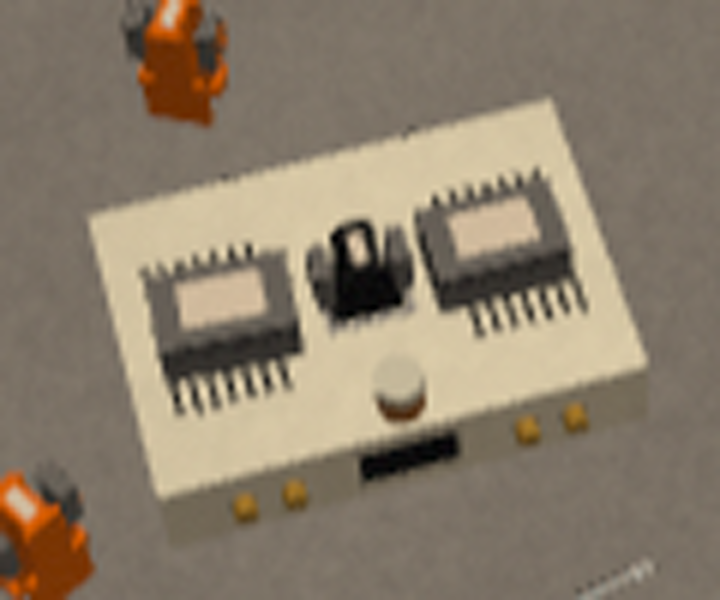

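View pics/c2.png

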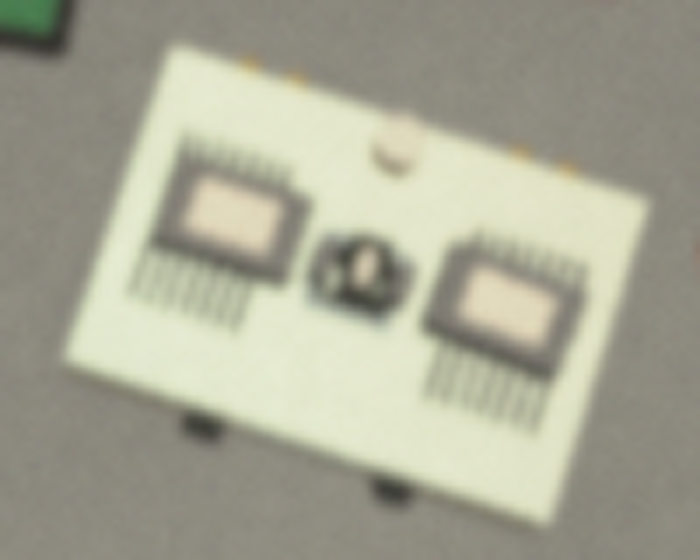

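View pics/c3.png

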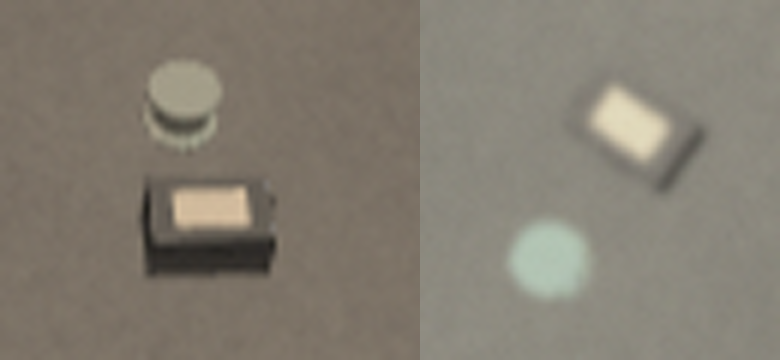

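The black prongs by the cases are flat marks on the unit. The black, upright carrier in the unit's well at scene (280,213) / top (372,204) is the real one. The orange ones on the bench are the look-alikes. Next I'll measure poses with model fits to hand-read corners, cross-checked by label centroids.

```bash
cat > h.py <<'E'
import numpy as np, cv2
from scipy.spatial.transform import Rotation as R
from scipy.optimize import least_squares
from plant import ctrl
CM={n:ctrl.camera_model(n) for n in('scene','top')}
def proj(n,P):
    c=CM[n]; r=R.from_euler('xyz',c['orientation'],degrees=True).as_matrix()
    q=(np.atleast_2d(P)-c['origin'])@r
    return np.c_[c['fx']*q[:,0]/q[:,2]+c['cx'],c['fy']*q[:,1]/q[:,2]+c['cy']]
def onz(n,uv,z):
    c=CM[n]; r=R.from_euler('xyz',c['orientation'],degrees=True).as_matrix()
    uv=np.atleast_2d(uv); d=np.c_[(uv[:,0]-c['cx'])/c['fx'],(uv[:,1]-c['cy'])/c['fy'],np.ones(len(uv))]@r.T
    return (c['origin']+d*((z-c['origin'][2])/d[:,2])[:,None])[:,:2]
def pts(x,y,yaw,lx,ly,z,sg):
    c,s=np.cos(yaw),np.sin(yaw); p=np.array(sg)*[lx/2,ly/2]
    return np.c_[x+c*p[:,0]-s*p[:,1],y+s*p[:,0]+c*p[:,1],np.full(len(p),z)]
def fit(obs,lx,ly,z,x0):
    f=lambda v:np.concatenate([(proj(n,pts(*v,lx,ly,z,sg))-uv).ravel() for n,uv,sg in obs])
    r=least_squares(f,x0,loss='soft_l1'); return r.x,np.abs(f(r.x)).reshape(-1,2)
def cp(a,s,ox,oy): return (np.array(a,float)+.5)/s-.5+[ox,oy]
ST=[(-1,-1),(-1,1),(1,1),(1,-1)]   # scene TL,TR,BR,BL
TT=[(1,1),(1,-1),(-1,-1),(-1,1)]   # top
def label(n,img,cx,cy,w=14):
    x0,y0=int(cx-w),int(cy-w); s=6
    p=cv2.resize(img[y0:y0+2*w,x0:x0+2*w],None,fx=s,fy=s,interpolation=cv2.INTER_CUBIC).astype(float)
    return p,x0,y0
E
python3 - <<'E'
from h import *
S=lambda a:cp(a,6,220,170); T=lambda a:cp(a,7,320,165)
o=[('scene',S([(88,215),(552,98),(648,370),(160,497)]),ST),('top',T([(175,45),(650,203),(550,525),(63,360)]),TT)]
def show(k,o,lx,ly,z,x0):
    for q in (o,o[:1],o[1:]):
        v,e=fit(q,lx,ly,z,x0); print(k,v[:2].round(4),np.degrees(v[2]).round(2),e.max().round(2))
    return 
show('unit',o,.17,.25,.055,[.6,-.1,0])
o=[('scene',S([(415,212),(548,178),(572,245),(437,285)]),ST),('top',T([(175,155),(308,198),(285,285),(152,245)]),TT)]
show('b',o,.044,.07,.089,[.6,0,0])
o=[('scene',S([(145,268),(285,250),(298,330),(160,352)]),ST),('top',T([(455,240),(585,292),(553,378),(425,332)]),TT)]
show('a',o,.044,.07,.089,[.6,-.1,0])
# base: scene crop off 340,125 ; top crop off 225,190 (panel x-420)
o=[('scene',cp([(148,180),(270,180),(275,235),(150,243)],6,340,125),ST),('top',cp([(610-420,68),(703-420,130),(660-420,190),(568-420,120)],6,225,190),TT)]
show('base',o,.044,.07,.034,[.6,.25,-.5])
# labels
for n,L in dict(scene=[('a',256,219),('b',302.5,208),('base',375,160)],top=[('a',392,208),('b',353,196),('base',261,211)]).items():
    im=cv2.imread(f'pics/{n}0.png').astype(np.float32)
    for k,cx,cy in L:
        w=11;x0,y0=int(cx-w),int(cy-w); p=cv2.resize(im[y0:y0+2*w,x0:x0+2*w],None,fx=8,fy=8,interpolation=cv2.INTER_CUBIC)
        # pinkness: R-B and bright
        m=((p[:,:,2]>150)&(p[:,:,2]-p[:,:,0]>25)).astype(np.uint8)
        nn,lab,st,cen=cv2.connectedComponentsWithStats(m)
        j=min(range(1,nn),key=lambda i:np.hypot(*(cen[i]-88))-st[i,4]*.05)
        uv=(cen[j]+.5)/8-.5+[x0,y0]
        box=cv2.boxPoints(cv2.minAreaRect(np.argwhere(lab==j)[:,::-1].astype(np.float32)))
        z=.034 if k=='base' else .089
        P=onz(n,(box+.5)/8-.5+[x0,y0],z); e=[P[1]-P[0],P[2]-P[1]]
        print(n,k,'px',uv.round(2),'xy',onz(n,uv,z)[0].round(4),'area',st[j,4],[(np.linalg.norm(d).round(4),(np.degrees(np.arctan2(d[1],d[0]))%180).round(1)) for d in e])
E
```

```text
unit [ 0.5778 -0.1652] -18.18 0.78
unit [ 0.578  -0.1643] -18.21 0.56
unit [ 0.5775 -0.1665] -18.09 0.4
b [ 0.6026 -0.101 ] -16.92 1.08
b [ 0.6043 -0.1018] -17.54 0.37
b [ 0.6007 -0.1004] -15.95 0.51
a [ 0.5602 -0.2336] -22.53 1.77
a [ 0.5615 -0.2339] -24.25 1.0
a [ 0.5586 -0.2337] -20.09 0.81
base [0.5546 0.2239] -34.38 1.2
base [0.5555 0.2257] -34.33 0.79
base [0.5533 0.2221] -34.42 0.83
scene a px [256.34 219.3 ] xy [ 0.5603 -0.234 ] area 7186 [(np.float64(0.0432), np.float64(68.8)), (np.float64(0.0279), np.float64(158.5))]
scene b px [301.76 207.43] xy [ 0.6031 -0.101 ] area 6825 [(np.float64(0.044), np.float64(71.3)), (np.float64(0.0283), np.float64(157.2))]
scene base px [374.73 159.2 ] xy [0.5546 0.2265] area 5092 [(np.float64(0.0435), np.float64(57.7)), (np.float64(0.0286), np.float64(142.3))]
top a px [392.07 208.25] xy [ 0.5608 -0.2352] area 6731 [(np.float64(0.0301), np.float64(159.1)), (np.float64(0.045), np.float64(69.6))]
top b px [352.84 195.31] xy [ 0.6035 -0.1019] area 6820 [(np.float64(0.0305), np.float64(161.6)), (np.float64(0.0446), np.float64(71.3))]
top base px [259.47 210.19] xy [0.555  0.2256] area 6252 [(np.float64(0.0295), np.float64(147.3)), (np.float64(0.046), np.float64(56.0))]
```

```bash
cat >> h.py <<'E'
def go(x,y,z,yaw):
    o=ctrl.get_obs(); m=R.from_euler('xyz',o['orientation'],degrees=True).as_matrix()
    d=m.T@(np.array([x,y,z])-o['tool_pos'])*1000
    cur=np.degrees(np.arctan2(m[1,0],m[0,0])); t=-(yaw-cur); t=(t+180)%360-180
    print('t',round(o['clock'],2),'pos',o['tool_pos'].round(4),'yaw',cur.round(2),'tilt',np.degrees(np.arccos(-m[2,1])).round(2),'open',round(o['opening'],4),'F',o['force'].round(1),'j6',o['joint_pos'][5].round(1))
    print('shift xyz mm',d.round(1),'turn rad',np.radians(t).round(4))
E
python3 -c "
from h import *
go(.5605,-.2346,.2,159.2)"
```

```text
t 0.6 pos [0.2844 0.6121 0.2265] yaw -114.91 tilt 0.0 open 0.0873 F [ 0.9 -0.4  0.4] j6 -16.5
shift xyz mm [651.6  26.6 607.1] turn rad 1.499
```

```bash
python3 -m crank '[[[-1,20,0,19,0.05],[-1,60,0,56,0.15],[-1,104,0,97,0.27],[-1,148,0,138,0.39],[-1,192,5,179,0.51],[-1,236,10,220,0.63],[-1,280,10,261,0.75],[-1,324,15,302,0.87],[-1,368,20,343,0.99],[-1,412,20,384,1.11],[-1,450,20,419,1.2],[-1,480,20,447,1.28]]]'; python3 -c "
from h import *
go(.5605,-.2346,.16,159.2)"
```

```text
clock: 2.1
tool_pos: [0.488, -0.0135, 0.2069]
orientation: [-90.0, 0.0, 171.5]
force: [0.6, 0.3, 0.5]
opening: 0.0877
t 2.1 pos [ 0.488  -0.0135  0.2069] yaw 171.54 tilt 0.05 open 0.0877 F [0.6 0.3 0.5] j6 -30.0
shift xyz mm [-104.3   46.9  208.1] turn rad 0.2153
```

```bash
python3 -m crank '[[[-1,-22,8,44,0.05],[-1,-46,18,92,0.1],[-1,-70,28,140,0.15],[-1,-92,38,184,0.19],[-1,-102,45,204,0.2153],[-1,-104,47,208,0.2153],[-1,-104,47,208,0.2153],[-1,-104,47,208,0.2153]]]'; python3 - <<'E'
from h import *
p=ctrl.snapshot('scene');cv2.imwrite('pics/s1.png',cv2.resize(p[120:270,200:350,::-1],None,fx=4,fy=4,interpolation=cv2.INTER_CUBIC))
go(.5605,-.2346,.061,159.2)
E
```

```text
clock: 3.1
tool_pos: [0.5608, -0.2312, 0.1602]
orientation: [-90.0, 0.1, 159.5]
force: [0.1, 0.4, -0.5]
opening: 0.0875
t 3.15 pos [ 0.5608 -0.2312  0.1603] yaw 159.5 tilt 0.06 open 0.0871 F [0.2 1.  0.5] j6 -16.5
shift xyz mm [-0.8 99.3  3.3] turn rad 0.0053
```

View pics/s1.png

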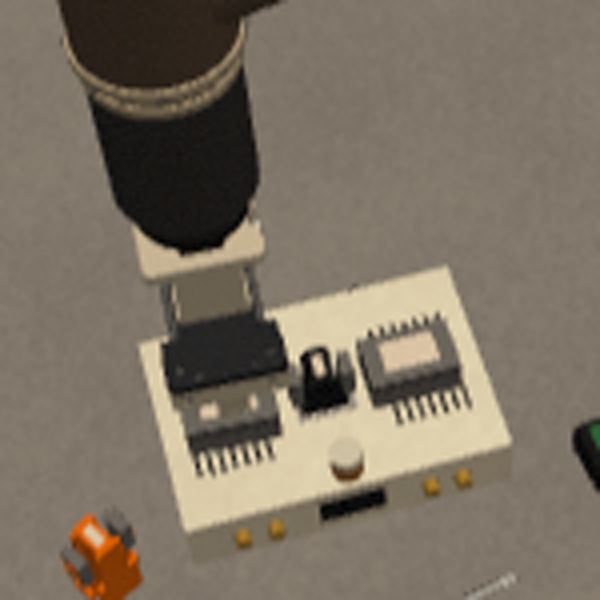

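The picture shows the open gripper over case_a (crop 230,410), with the fingers either side of it and the carrier clear. I'll descend and grip.

```bash
python3 -m crank '[[[-1,-1,0,3.3,0.005],[-1,-1,20,3.3,0.005],[-1,-1,45,3.3,0.005],[-1,-1,70,3.3,0.005],[-1,-1,90,3.3,0.005],[-1,-1,99,3.3,0.005],[-1,-1,99,3.3,0.005],[-1,-1,99,3.3,0.005]]]'; python3 -c "
from h import *
go(.5605,-.2346,.061,159.2)"
```

```text
clock: 4.15
tool_pos: [0.5611, -0.2358, 0.0615]
orientation: [-90.0, 0.1, 159.1]
force: [-0.1, -0.2, 0.1]
opening: 0.0873
t 4.15 pos [ 0.5611 -0.2358  0.0615] yaw 159.15 tilt 0.08 open 0.0873 F [-0.1 -0.2  0.1] j6 -16.5
shift xyz mm [ 1.   0.5 -0.9] turn rad -0.0009
```

```bash
python3 -m crank '[[[0.1,0,0,0,0],[0.3,0,0,0,0],[1,0,0,0,0],[1,0,0,0,0],[1,0,0,0,0],[1,0,0,0,0],[1,0,0,0,0],[1,0,0,0,0]]]'; python3 -c "
from h import *
go(.5605,-.2346,.061,159.2)"
```

```text
clock: 5.15
tool_pos: [0.5604, -0.2357, 0.0606]
orientation: [-90.0, -0.0, 159.1]
force: [-1.1, 0.5, 0.5]
opening: 0.0435
t 5.15 pos [ 0.5604 -0.2357  0.0606] yaw 159.12 tilt 0.0 open 0.0435 F [-1.1  0.5  0.5] j6 -16.5
shift xyz mm [ 0.3 -0.4 -1.1] turn rad -0.0013
```

```bash
python3 -m crank '[[[1,0,-10,0,0],[1,0,-35,0,0],[1,0,-65,0,0],[1,0,-90,0,0],[1,0,-100,0,0],[1,0,-100,0,0],[1,0,-100,0,0]]]'; python3 -c "
from h import *
go(.5548,.226,.16,-33.8-180)"
```

```text
clock: 6.02
tool_pos: [0.5598, -0.2355, 0.1594]
orientation: [-90.0, -0.1, 159.1]
force: [-0.9, -0.2, -1.7]
opening: 0.0438
t 6.03 pos [ 0.5598 -0.2355  0.1594] yaw 159.12 tilt 0.1 open 0.0438 F [-0.9 -0.2 -1.7] j6 -16.5
shift xyz mm [ 1.691e+02 -4.000e-01 -4.294e+02] turn rad 0.2254
```

```bash
cat >> h.py <<'E'
from scipy.optimize import minimize
def photofit(imgs,z0,v0,lab=(.029,.0445),h=.034,w=13,blur={'scene':.5,'top':.9}):
    s=8
    def cost(v):
        x,y,yaw=v[:3]; tot=0
        for n,im in imgs.items():
            c=proj(n,[[v0[0],v0[1],z0+h]])[0]; X0,Y0=int(c[0]-w),int(c[1]-w)
            t=pts(x,y,yaw,.044,.07,z0+h,TT); b=pts(x,y,yaw,.044,.07,z0,TT); l=pts(x,y,yaw,*lab,z0+h,TT)
            ms=[]
            def poly(*P):
                m=np.zeros((2*w*s,2*w*s),np.uint8)
                for p in P:
                    q=((proj(n,p)-[X0,Y0]+.5)*s-.5); cv2.fillConvexPoly(m,np.round(q*16).astype(np.int32),1,shift=4)
                return m
            tm=poly(t); lm=poly(l); used=tm.copy(); ms=[lm,tm&~lm&1]
            for i in range(4):
                j=(i+1)%4; f=poly(np.array([t[i],t[j],b[j],b[i]])); f=f&(1-used); used|=f
                ms.append(f)
            ms.append(1-used)
            A=[]
            for m in ms:
                m=cv2.GaussianBlur(m.astype(np.float32),(0,0),blur[n]*s); m=cv2.resize(m,(2*w,2*w),interpolation=cv2.INTER_AREA)
                if m.max()>.05: A.append(m.ravel())
            A=np.array(A).T; B=im[Y0:Y0+2*w,X0:X0+2*w].reshape(-1,3).astype(float)
            r=A@np.linalg.lstsq(A,B,rcond=None)[0]-B
            tot+=np.sqrt(1+(r/12)**2).mean()
        return tot
    best=None
    for dy in (-.07,0,.07):
        S=np.array(v0)+[0,0,dy]; r=minimize(cost,S,method='Nelder-Mead',options=dict(initial_simplex=[S,S+[.004,0,0],S+[0,.004,0],S+[0,0,.06]],xatol=1e-5,fatol=1e-6))
        if best is None or r.fun<best.fun: best=r
    return best.x,best.fun
E
python3 - <<'E'
from h import *
I={n:cv2.imread(f'pics/{n}0.png') for n in('scene','top')}
for k,z,v in (('base',0,(.5548,.226,-.59)),('a',.055,(.5605,-.2346,-.36)),('b',.055,(.6033,-.1014,-.326))):
    for q in (I,{'scene':I['scene']},{'top':I['top']}):
        x,f=photofit(q,z,v,w=10 if k=='x' else 13); print(k,list(q),x[:2].round(4),np.degrees(x[2]).round(2),round(f,4))
E
```

```text
base ['scene', 'top'] [0.5545 0.2265] -33.75 2.2435
base ['scene'] [0.5543 0.2268] -34.01 1.2026
base ['top'] [0.555  0.2259] -33.25 1.0276
a ['scene', 'top'] [ 0.5606 -0.2343] -21.73 2.872
a ['scene'] [ 0.5602 -0.234 ] -21.74 1.4121
a ['top'] [ 0.5612 -0.2344] -22.79 1.4354
b ['scene', 'top'] [ 0.6032 -0.1011] -17.63 3.0696
b ['scene'] [ 0.6029 -0.1006] -18.02 1.573
b ['top'] [ 0.6036 -0.1016] -17.53 1.4692
```

```bash
python3 -m crank '[[[1,7,0,-18,0.01],[1,20,0,-52,0.03],[1,40,0,-102,0.06],[1,61,0,-155,0.09],[1,82,0,-208,0.12],[1,103,0,-261,0.15],[1,123,0,-313,0.18],[1,143,0,-363,0.2],[1,158,0,-402,0.22],[1,166,0,-422,0.2254],[1,169,0,-429,0.2254],[1,169,0,-429,0.2254]]]'; python3 -m crank '[[[1,0,0,0,0],[1,0,0,0,0],[1,0,0,0,0]]]'; python3 - <<'E'
from h import *
for n in('scene','top'):
    p=ctrl.snapshot(n);cv2.imwrite(f'pics/{n}2.png',p[:,:,::-1])
    cx,cy=(375,150) if n=='scene' else (260,212)
    cv2.imwrite(f'pics/{n}2c.png',cv2.resize(p[cy-45:cy+45,cx-45:cx+45,::-1],None,fx=6,fy=6,interpolation=cv2.INTER_CUBIC))
go(.5541,.2257,.042,-33.7-180)
E
```

```text
clock: 7.52
tool_pos: [0.5551, 0.2249, 0.16]
orientation: [-89.9, -0.0, 146.2]
force: [-0.5, -0.9, -0.1]
opening: 0.0438
clock: 7.9
tool_pos: [0.5554, 0.2248, 0.1607]
orientation: [-90.0, 0.0, 146.2]
force: [-0.4, -0.5, -1.2]
opening: 0.044
t 8.0 pos [0.5554 0.2251 0.1607] yaw 146.19 tilt 0.01 open 0.0441 F [ 0.5  0.3 -1.5] j6 -74.5
shift xyz mm [  1.5 118.7   0.2] turn rad -0.002
```

View pics/scene2c.png

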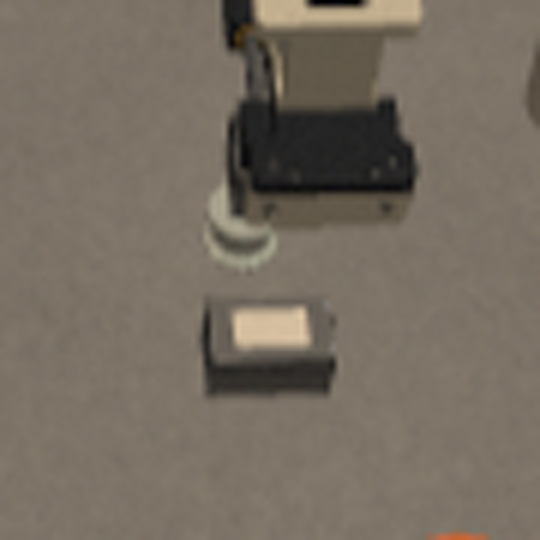

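The gripper with case_a is over the lone case (crop 270,330); its body hides the held case, but the 44 mm opening confirms the hold. Lowering now.

```bash
python3 -m crank '[[[1,1.5,10,0,-0.002],[1,1.5,40,0,-0.002],[1,1.5,70,0,-0.002],[1,1.5,95,0,-0.002],[1,1.5,110,0,-0.002],[1,1.5,116,0,-0.002],[1,1.5,119,0,-0.002],[1,1.5,119,0,-0.002],[1,1.5,119,0,-0.002]]]'; python3 -c "
from h import *
go(.5541,.2257,.0395,-33.7-180)"
```

```text
clock: 9.12
tool_pos: [0.5545, 0.2265, 0.0423]
orientation: [-90.1, 0.0, 146.3]
force: [0.5, -0.1, -1.0]
opening: 0.0438
t 9.12 pos [0.5545 0.2265 0.0423] yaw 146.33 tilt 0.08 open 0.0438 F [ 0.5 -0.1 -1. ] j6 -74.6
shift xyz mm [-0.1  2.8  0.9] turn rad 0.0006
```

```bash
python3 -m crank '[[[1,0,1,0.9,0],[1,0,2,0.9,0],[1,0,2,0.9,0],[1,0,2,0.9,0]]]';python3 -m crank '[[[1,0,0.6,0,0],[1,0,0.6,0,0],[1,0,0.6,0,0]]]'; python3 -c "
from h import *
go(.5541,.2257,.0395,-33.7-180)"
```

```text
clock: 9.62
tool_pos: [0.5536, 0.2255, 0.0396]
orientation: [-90.0, 0.0, 146.3]
force: [-0.6, -0.3, -0.7]
opening: 0.0438
clock: 10.0
tool_pos: [0.5536, 0.2255, 0.0395]
orientation: [-90.0, 0.0, 146.3]
force: [-2.5, -1.1, 5.3]
opening: 0.0442
t 10.0 pos [0.5536 0.2255 0.0395] yaw 146.34 tilt 0.01 open 0.0442 F [-2.5 -1.1  5.3] j6 -74.5
shift xyz mm [-0.3  0.  -0.4] turn rad 0.0007
```

```bash
python3 -m crank '[[[0.3,0,0,0,0],[0.0,0,0,0,0],[-0.4,0,0,0,0],[-0.4,0,0,0,0],[-0.4,0,0,0,0],[-0.4,0,-15,0,0],[-0.4,0,-50,0,0],[-0.6,0,-90,0,0],[-1,0,-120,0,0],[-1,0,-125,0,0],[-1,0,-125,0,0]]]'; python3 - <<'E'
from h import *
go(.6032,-.1011,.16,162.1)
E
```

```text
clock: 11.38
tool_pos: [0.5536, 0.2255, 0.1647]
orientation: [-90.1, 0.0, 146.3]
force: [-0.4, -0.0, 0.1]
opening: 0.087
t 11.38 pos [0.5536 0.2255 0.1647] yaw 146.32 tilt 0.06 open 0.087 F [-0.4 -0.   0.1] j6 -74.5
shift xyz mm [-222.4    4.4  244.3] turn rad -0.2754
```

```bash
python3 -m crank '[[[-1,-12,0,13,-0.01],[-1,-40,0,44,-0.05],[-1,-75,2,82,-0.1],[-1,-110,4,121,-0.14],[-1,-145,4,159,-0.18],[-1,-180,4,198,-0.22],[-1,-205,4,225,-0.26],[-1,-218,4,240,-0.275],[-1,-222,4,244,-0.275],[-1,-222,4,244,-0.275],[-1,-222,4,244,-0.275]]]'; python3 - <<'E'
from h import *
for n in('scene','top'):
    p=ctrl.snapshot(n);cv2.imwrite(f'pics/{n}3.png',p[:,:,::-1])
    cx,cy=(375,150) if n=='scene' else (260,212)
    cv2.imwrite(f'pics/{n}3c.png',cv2.resize(p[cy-30:cy+30,cx-30:cx+30,::-1],None,fx=6,fy=6,interpolation=cv2.INTER_CUBIC))
cv2.imwrite('pics/m3.png',cv2.hconcat([cv2.imread('pics/scene3c.png'),cv2.imread('pics/top3c.png')]))
I={n:cv2.imread(f'pics/{n}3.png') for n in('scene','top')}
for q in (I,{'scene':I['scene']},{'top':I['top']}):
    x,f=photofit(q,.034,(.5546,.2264,-.588)); print(list(q),x[:2].round(4),np.degrees(x[2]).round(2),round(f,4))
go(.6032,-.1011,.061,162.1)
E
```

```text
clock: 12.75
tool_pos: [0.6029, -0.1001, 0.1597]
orientation: [-90.0, -0.0, 162.1]
force: [-0.7, -0.1, 0.8]
opening: 0.0872
['scene', 'top'] [0.5545 0.227 ] -36.32 3.847
['scene'] [0.5542 0.2261] -35.43 1.462
['top'] [0.5571 0.2312] -41.84 2.2904
t 12.85 pos [ 0.603  -0.0999  0.16  ] yaw 162.14 tilt 0.0 open 0.0878 F [-0.4  0.1  0.2] j6 -26.7
shift xyz mm [-0.5 99.   1.1] turn rad 0.0007
```

View pics/m3.png

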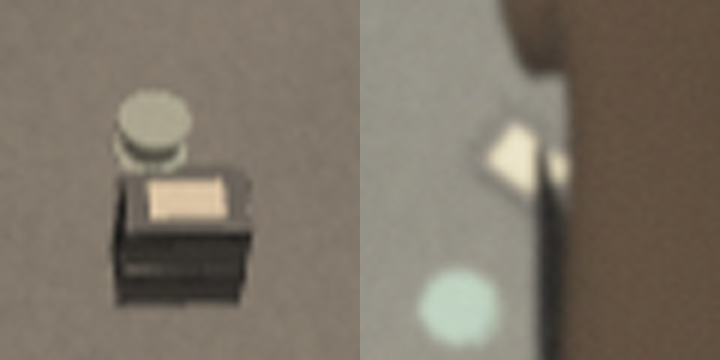

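Case_a sits squarely on the lone case (scene fit within about 1 mm and 1.5° of it; the arm blocks the top view). Now case_b.

```bash
python3 -m crank '[[[-1,-0.5,20,1,0],[-1,-0.5,45,1,0],[-1,-0.5,70,1,0],[-1,-0.5,90,1,0],[-1,-0.5,99,1,0],[-1,-0.5,99,1,0],[-1,-0.5,99,1,0]]]'; python3 -m crank '[[[0.1,0,0,0,0],[0.3,0,0,0,0],[1,0,0,0,0],[1,0,0,0,0],[1,0,0,0,0],[1,0,0,0,0],[1,0,0,0,0]]]'; python3 -c "
from h import *
go(.6032,-.1011,.061,162.1)"
```

```text
clock: 13.72
tool_pos: [0.6039, -0.1016, 0.0619]
orientation: [-90.0, 0.1, 162.1]
force: [-0.9, -0.3, 0.2]
opening: 0.0876
clock: 14.6
tool_pos: [0.6032, -0.1018, 0.061]
orientation: [-90.0, -0.0, 162.1]
force: [-0.1, 0.4, 0.5]
opening: 0.0436
t 14.6 pos [ 0.6032 -0.1018  0.061 ] yaw 162.08 tilt 0.01 open 0.0436 F [-0.1  0.4  0.5] j6 -26.6
shift xyz mm [ 0.2 -0.  -0.7] turn rad -0.0003
```

```bash
python3 -m crank '[[[1,0,-10,0,0],[1,0,-35,0,0],[1,0,-65,0,0],[1,0,-90,0,0],[1,0,-100,0,0],[1,0,-100,0,0],[1,0,-100,0,0]]]'; python3 -c "
from h import *
go(.5541,.2258,.16,-33.7-180)"
```

```text
clock: 15.48
tool_pos: [0.6025, -0.1017, 0.1598]
orientation: [-90.0, -0.1, 162.1]
force: [0.1, 0.5, -1.4]
opening: 0.0436
t 15.47 pos [ 0.6025 -0.1017  0.1598] yaw 162.07 tilt 0.1 open 0.0436 F [ 0.1  0.5 -1.4] j6 -26.6
shift xyz mm [ 1.469e+02 -1.000e-01 -2.967e+02] turn rad 0.2752
```

```bash
python3 -m crank '[[[1,7,0,-15,0.01],[1,22,0,-45,0.04],[1,44,0,-88,0.08],[1,67,0,-135,0.12],[1,90,0,-182,0.16],[1,113,0,-228,0.2],[1,131,0,-265,0.24],[1,142,0,-287,0.27],[1,147,0,-297,0.2752],[1,147,0,-297,0.2752],[1,147,0,-297,0.2752],[1,147,0,-297,0.2752]]]'; python3 - <<'E'
from h import *
go(.5541,.2258,.0755,-33.7-180)
E
```

```text
clock: 16.98
tool_pos: [0.5549, 0.2251, 0.1609]
orientation: [-90.0, -0.0, 146.3]
force: [-0.3, 1.4, -1.9]
opening: 0.0438
t 16.98 pos [0.5549 0.2251 0.1609] yaw 146.26 tilt 0.01 open 0.0438 F [-0.3  1.4 -1.9] j6 -74.5
shift xyz mm [ 1.  85.4 -0.2] turn rad -0.0007
```

```bash
python3 -m crank '[[[1,1,10,-0.2,0],[1,1,30,-0.2,0],[1,1,55,-0.2,0],[1,1,75,-0.2,0],[1,1,83,-0.2,0],[1,1,85,-0.2,0],[1,1,85,-0.2,0],[1,1,85,-0.2,0]]]'; python3 -c "
from h import *
go(.5541,.2258,.074,-33.7-180)"
```

```text
clock: 17.98
tool_pos: [0.5544, 0.227, 0.0768]
orientation: [-90.1, 0.0, 146.3]
force: [-0.7, -0.5, -1.8]
opening: 0.0441
t 17.98 pos [0.5544 0.227  0.0768] yaw 146.32 tilt 0.08 open 0.0441 F [-0.7 -0.5 -1.8] j6 -74.6
shift xyz mm [-0.4  2.8  1.2] turn rad 0.0003
```

```bash
python3 -m crank '[[[1,0,1,0,0],[1,0,2,0,0],[1,0,2,0,0],[1,0,2,0,0]]]'; python3 -c "
from h import *
go(.5541,.2258,.074,-33.7-180)"
```

```text
clock: 18.48
tool_pos: [0.554, 0.2268, 0.074]
orientation: [-90.0, -0.0, 146.3]
force: [0.1, 0.4, -1.5]
opening: 0.0438
t 18.48 pos [0.554  0.2268 0.074 ] yaw 146.32 tilt 0.0 open 0.0438 F [ 0.1  0.4 -1.5] j6 -74.6
shift xyz mm [-0.6 -0.   0.8] turn rad 0.0003
```

```bash
python3 -m crank '[[[1,-0.5,0,0.8,0],[1,-0.5,0.6,0.8,0],[1,-0.5,0.9,0.8,0],[1,-0.5,0.9,0.8,0]]]'; python3 -c "
from h import *
go(.5541,.2258,.0735,-33.7-180)"
```

```text
clock: 18.98
tool_pos: [0.554, 0.2258, 0.0739]
orientation: [-90.0, 0.0, 146.3]
force: [-3.5, -0.4, 5.8]
opening: 0.0436
t 18.98 pos [0.554  0.2258 0.0739] yaw 146.33 tilt 0.02 open 0.0436 F [-3.5 -0.4  5.8] j6 -74.6
shift xyz mm [-0.   0.4 -0.1] turn rad 0.0004
```

Contact at 5.8 N, so I'll release.

```bash
python3 -m crank '[[[0.3,0,0,0,0],[0.0,0,0,0,0],[-0.4,0,0,0,0],[-0.4,0,0,0,0],[-0.4,0,0,0,0],[-0.4,0,-15,0,0],[-0.4,0,-50,0,0],[-0.6,0,-85,0,0],[-1,0,-100,0,0],[-1,0,-100,0,0],[-1,0,-100,0,0]]]'; python3 - <<'E'
from h import *
go(.48,0,.19,-108.2)
go(.48,0,.19,71.8)
E
```

```text
clock: 20.35
tool_pos: [0.5533, 0.2255, 0.1719]
orientation: [-89.9, -0.1, 146.3]
force: [-0.2, -0.1, -0.4]
opening: 0.087
t 20.35 pos [0.5533 0.2255 0.1719] yaw 146.3 tilt 0.1 open 0.087 F [-0.2 -0.1 -0.4] j6 -74.6
shift xyz mm [-64.1 -17.8 228.3] turn rad -1.8413
t 20.35 pos [0.5533 0.2255 0.1719] yaw 146.3 tilt 0.1 open 0.087 F [-0.2 -0.1 -0.4] j6 -74.6
shift xyz mm [-64.1 -17.8 228.3] turn rad 1.3003
```

```bash
python3 -m crank '[[[-1,-8,-2,28,0.1],[-1,-22,-6,80,0.28],[-1,-36,-10,130,0.46],[-1,-50,-14,180,0.64],[-1,-60,-18,215,0.82],[-1,-64,-18,228,1.0],[-1,-64,-18,228,1.15],[-1,-64,-18,228,1.3],[-1,-64,-18,228,1.3],[-1,-64,-18,228,1.3],[-1,-64,-18,228,1.3]]]'; python3 - <<'E'
from h import *
for n in('scene','top'):
    p=ctrl.snapshot(n);cv2.imwrite(f'pics/{n}4.png',p[:,:,::-1])
I={n:cv2.imread(f'pics/{n}4.png') for n in('scene','top')}
s=I['scene'];t=I['top']
f=lambda a,x,y,w:cv2.resize(a[y-w:y+w,x-w:x+w],(300,300),interpolation=cv2.INTER_CUBIC)
cv2.imwrite('pics/m4.png',cv2.vconcat([cv2.hconcat([f(s,375,150,30),f(t,260,212,30)]),cv2.hconcat([f(s,280,213,30),f(t,372,204,30)])]))
for q in (I,{'scene':I['scene']},{'top':I['top']}):
    x,e=photofit(q,.068,(.5546,.2264,-.588)); print(list(q),x[:2].round(4),np.degrees(x[2]).round(2),round(e,4))
go(.5778,-.1652,.16,71.8)
E
```

```text
clock: 21.72
tool_pos: [0.4807, 0.0007, 0.1908]
orientation: [-90.0, 0.0, 71.9]
force: [0.6, 0.6, -0.3]
opening: 0.0877
['scene', 'top'] [0.5552 0.2261] -32.57 3.4731
['scene'] [0.5548 0.2255] -33.8 1.4348
['top'] [0.5571 0.2274] -31.25 1.9809
t 21.82 pos [0.4807 0.0007 0.1909] yaw 71.9 tilt 0.01 open 0.0877 F [ 0.3 -0.6 -1.1] j6 -131.7
shift xyz mm [-127.5   30.9 -143.8] turn rad 0.0018
```

View pics/m4.png

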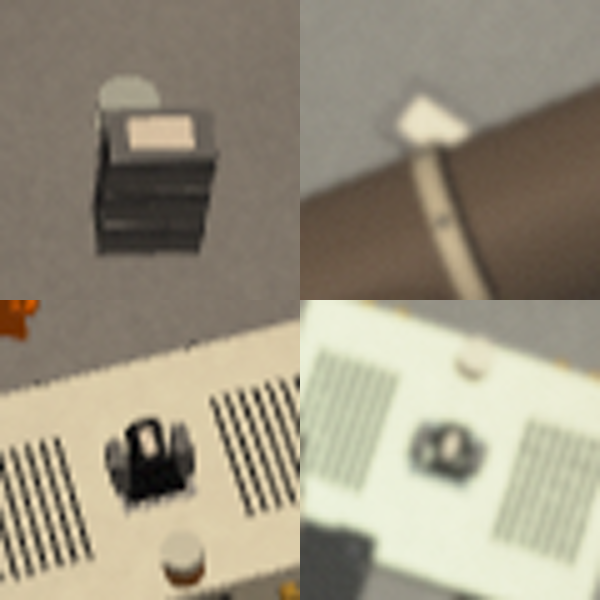

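View pics/scene4.png

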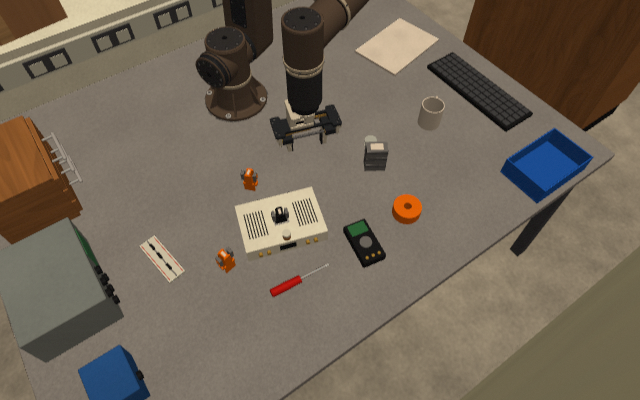

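The column of three is square (crop top-left) and the unit's top is clear. I'll check the carrier's position by overlaying its model before pinching.

```bash
python3 - <<'E'
from h import *
I={n:cv2.imread(f'pics/{n}4.png') for n in('scene','top')}
v=(.5778,-.1652,np.radians(-18.2)); out=[]
for n,(cx,cy) in dict(scene=(280,213),top=(372,204)).items():
    w=20; a=cv2.resize(I[n][cy-w:cy+w,cx-w:cx+w],None,fx=10,fy=10,interpolation=cv2.INTER_CUBIC)
    d=lambda P,c:cv2.polylines(a,[np.round((proj(n,P)-[cx-w,cy-w]+.5)*10-.5).astype(np.int32)],True,c,1)
    for z in (.060,.091): d(pts(*v,.020,.050,z,TT),(0,0,255))
    d(pts(*v,.030,.022,.095,TT),(0,255,0)); d(pts(*v,.032,.038,.055,TT),(255,0,0))
    out.append(a)
    p=cv2.resize(I[n][cy-8:cy+6,cx-8:cx+8].astype(np.float32),None,fx=8,fy=8,interpolation=cv2.INTER_CUBIC)
cv2.imwrite('pics/m5.png',cv2.hconcat(out))
E
```

```text
(no output)
```

View pics/m5.png

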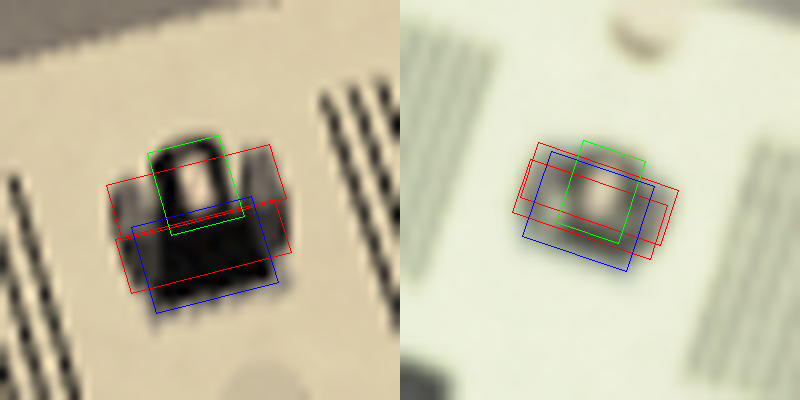

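The overlay fits both views to about 1–2 mm: pads at scene (268–308, 201–222), and the carrier is black and seated in the well. Approaching.

```bash
python3 -m crank '[[[-1,-12,0,-14,0],[-1,-36,8,-41,0],[-1,-68,16,-77,0],[-1,-98,24,-111,0],[-1,-119,28,-134,0],[-1,-127,31,-144,0.002],[-1,-127,31,-144,0.002],[-1,-127,31,-144,0.002],[-1,-127,31,-144,0.002]]]'; python3 - <<'E'
from h import *
go(.5778,-.1652,.063,71.8)
E
```

```text
clock: 22.95
tool_pos: [0.5779, -0.1641, 0.1606]
orientation: [-90.0, -0.0, 71.8]
force: [0.2, -0.4, 0.7]
opening: 0.0878
t 22.95 pos [ 0.5779 -0.1641  0.1606] yaw 71.78 tilt 0.05 open 0.0878 F [ 0.2 -0.4  0.7] j6 -111.0
shift xyz mm [-1.1 97.6 -0.2] turn rad -0.0003
```

```bash
python3 -m crank '[[[-1,-1,10,0,0],[-1,-1,35,0,0],[-1,-1,60,0,0],[-1,-1,82,0,0],[-1,-1,94,0,0],[-1,-1,97.5,0,0],[-1,-1,97.5,0,0],[-1,-1,97.5,0,0],[-1,-1,97.5,0,0]]]'; python3 - <<'E'
from h import *
go(.5778,-.1652,.063,71.8)
E
```

```text
clock: 24.08
tool_pos: [0.578, -0.1659, 0.0632]
orientation: [-90.1, -0.0, 71.7]
force: [-0.1, -0.1, 0.8]
opening: 0.0877
t 24.07 pos [ 0.578  -0.1659  0.0632] yaw 71.72 tilt 0.06 open 0.0877 F [-0.1 -0.1  0.8] j6 -110.9
shift xyz mm [0.6 0.2 0.5] turn rad -0.0015
```

```bash
python3 -m crank '[[[-0.3,0,0,0,0],[-0.1,0,0,0,0],[0,0,0,0,0],[0.1,0,0,0,0],[1,0,0,0,0],[1,0,0,0,0],[1,0,0,0,0],[1,0,0,0,0],[1,0,0,0,0],[1,0,0,0,0],[1,0,0,0,0]]]'; python3 - <<'E'
from h import *
go(.5778,-.1652,.063,71.8)
E
```

```text
clock: 25.45
tool_pos: [0.5779, -0.1659, 0.0629]
orientation: [-90.0, -0.0, 71.7]
force: [-1.5, 1.4, 6.4]
opening: 0.0334
t 25.45 pos [ 0.5779 -0.1659  0.0629] yaw 71.73 tilt 0.03 open 0.0334 F [-1.5  1.4  6.4] j6 -110.9
shift xyz mm [ 0.6 -0.1  0.3] turn rad -0.0012
```

```bash
python3 -m crank '[[[1,0,-2,0,0],[1,0,-4,0,0],[1,0,-6,0,0],[1,0,-6,0,0]]]'; python3 - <<'E'
from h import *
p=ctrl.snapshot('scene');cv2.imwrite('pics/s6.png',cv2.resize(p[150:250,220:340,::-1],None,fx=5,fy=5,interpolation=cv2.INTER_CUBIC))
go(.5778,-.1652,.063,71.8)
E
```

```text
clock: 25.95
tool_pos: [0.5777, -0.1659, 0.0686]
orientation: [-90.0, -0.0, 71.7]
force: [0.5, -0.8, -1.0]
opening: 0.0331
t 26.0 pos [ 0.5777 -0.1659  0.0685] yaw 71.71 tilt 0.0 open 0.0329 F [ 0.2  0.3 -0.4] j6 -110.9
shift xyz mm [0.7 5.5 0.1] turn rad -0.0015
```

View pics/s6.png

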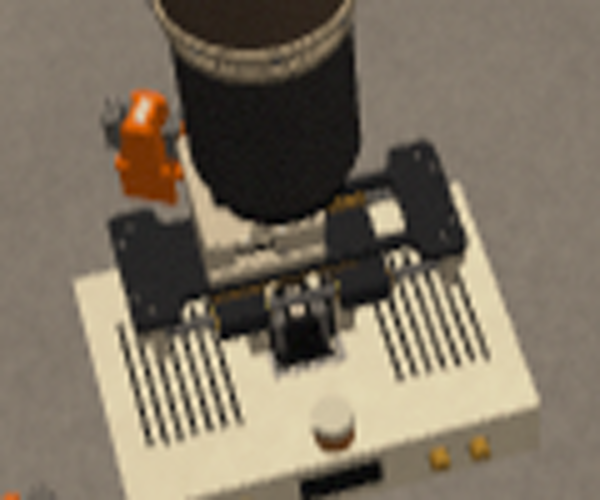

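The pinched carrier (crop 305,330) moves with no resistance at about −0.4 N. I'll lift it straight up.

```bash
python3 -m crank '[[[1,0,-5,0,0],[1,0,-12,0,0],[1,0,-19,0,0],[1,0,-26,0,0],[1,0,-30,0,0],[1,0,-30,0,0]]]'; python3 - <<'E'
from h import *
go(.5778,-.1652,.183,71.8)
E
```

```text
clock: 26.75
tool_pos: [0.5779, -0.1659, 0.099]
orientation: [-90.0, -0.0, 71.7]
force: [-0.0, 0.3, -3.0]
opening: 0.0331
t 26.75 pos [ 0.5779 -0.1659  0.099 ] yaw 71.72 tilt 0.04 open 0.0331 F [-0.   0.3 -3. ] j6 -110.9
shift xyz mm [  0.7 -84.    0.3] turn rad -0.0014
```

```bash
python3 -m crank '[[[1,0,-7,0,0],[1,0,-17,0,0],[1,0,-29,0,0],[1,0,-42,0,0],[1,0,-55,0,0],[1,0,-67,0,0],[1,0,-76,0,0],[1,0,-82,0,0],[1,0,-84,0,0],[1,0,-84,0,0],[1,0,-84,0,0],[1,0,-84,0,0]]]'; python3 - <<'E'
from h import *
for n in('scene','top'):
    p=ctrl.snapshot(n);cv2.imwrite(f'pics/{n}7.png',p[:,:,::-1])
a=cv2.imread('pics/scene7.png');cv2.imwrite('pics/s7c.png',cv2.resize(a[120:270,210:400],None,fx=4,fy=4,interpolation=cv2.INTER_CUBIC))
go(.5778,-.1652,.183,71.8)
I={n:cv2.imread(f'pics/{n}7.png') for n in('scene','top')}
for q in (I,{'scene':I['scene']},{'top':I['top']}):
    x,e=photofit(q,.068,(.5546,.2264,-.588)); print(list(q),x[:2].round(4),np.degrees(x[2]).round(2),round(e,4))
E
```

```text
clock: 28.25
tool_pos: [0.5775, -0.1659, 0.1822]
orientation: [-90.0, 0.0, 71.7]
force: [0.0, 0.1, -1.8]
opening: 0.0329
t 28.35 pos [ 0.5776 -0.1659  0.1823] yaw 71.72 tilt 0.02 open 0.033 F [-0.8  0.4 -1.2] j6 -110.9
shift xyz mm [ 0.7 -0.7  0.1] turn rad -0.0014
['scene', 'top'] [0.5545 0.2252] -33.6 2.5903
['scene'] [0.5548 0.2255] -33.8 1.4454
['top'] [0.5537 0.2247] -31.66 1.132
```

View pics/s7c.png

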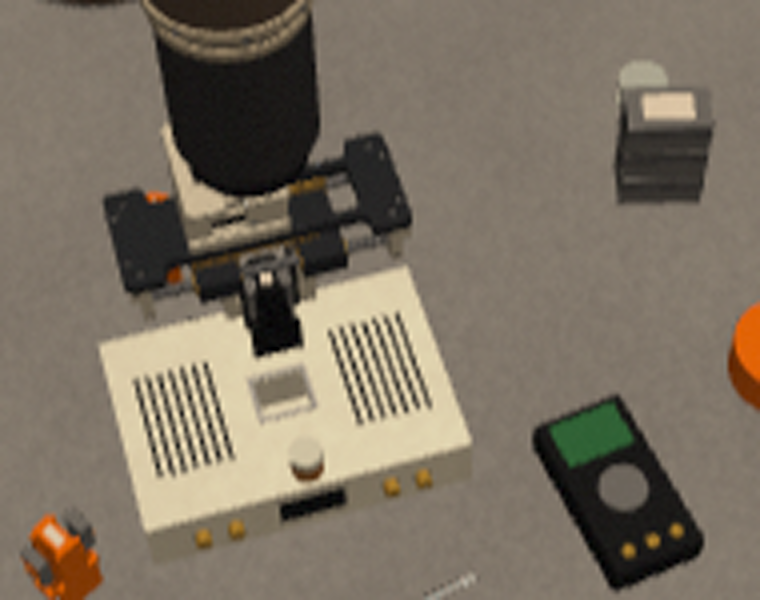

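View pics/top7.png

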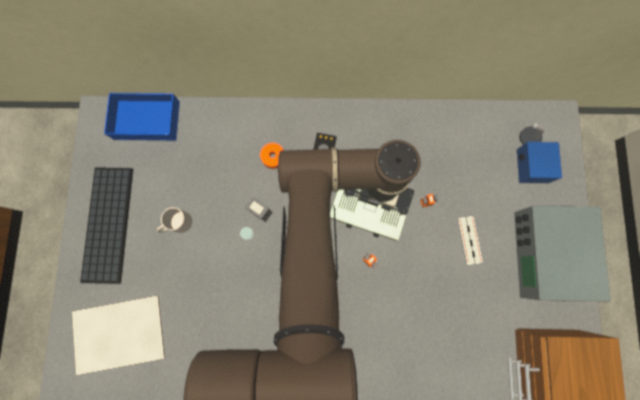

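The carrier is out (crop 275,300), upright, with the empty well at (283,390). Its foot is about 79 mm above the unit. The column at (665,150), pot and reel are undisturbed, so I'm handing in.

```bash
python3 -c "
from plant import ctrl
print(ctrl.close_job())"
```

```text
the job is handed in; nothing more can be done
None
```

I stacked case_a, then case_b, on the lone case. Then I pinched the black carrier's catches, drew it straight up out of the unit and handed the job in still holding it, at about 28 s.

- **Carrier:** it is upright (tool tilt 0.02°) with its foot about 79 mm above the unit's top, worked out from how far the tool rose. It came up without drag, and the well shows empty in the last picture.
- **Stack:** the top case's pose fits the bottom case's first fit within about 1.5 mm and 0.2° with both cameras together. The top camera alone disagreed by about 2° in yaw in the last check. Its earlier larger misfits came from pictures where the arm blocked its view.
- **Opening:** the fingers read 33 mm on the carrier rather than the 36 mm described for fully pinched catches. I could not explain the difference.
- **Bystanders:** the pot, solder reel, other bench items and orange look-alikes showed no movement by eye. The arm hid part of the multimeter and all of the screwdriver in the last top view, and I checked these two by eye only. The last enlarged scene crop shows the whole multimeter and the screwdriver's tip in their places.

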